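# Load core plugs into the sloping tube magazine

### The job

Load the two core plugs that fit the sloping clear tube: lay the long one in the open cradle at the top of the magazine and let it slide right down to the end stop, then load the shorter one the same way so that it lies end to end behind it. Then push the gate at the tube's mouth fully down to keep them in. The third plug is too thick for the tube: leave it on its rest, and do not disturb the jar and the beaker.

Things in the scene. Friction and masses are not known exactly. Their poses are not given: they have to be found in the camera images.
- plug_long: grey stone core plug, a plain solid cylinder, 40 mm diameter, 100 mm long, about 0.29 kg; origin at its middle, x along its own axis; it lies level across a small wooden V-shaped rest with its centre line 35 mm above the table, free for a grasp across it from above
- plug_short: grey stone core plug, a plain solid cylinder, 40 mm diameter, 70 mm long, about 0.20 kg; origin at its middle, x along its own axis; it lies level across a small wooden V-shaped rest with its centre line 35 mm above the table, free for a grasp across it from above
- plug_fat: oversize grey stone core plug, a plain solid cylinder, 48 mm diameter, 85 mm long, about 0.35 kg; origin at its middle, x along its own axis; it lies level across a small wooden V-shaped rest with its centre line 40 mm above the table, free for a grasp across it from above; it does not fit the tube and stays where it is
- tube: Sloping tube, tilted 28 degrees, fixed on a base. Origin: at the end stop (white feed head, lower end), on the centre line of a 40 mm plug lying in it; x uphill along the tube, y across (level), z square to the slope, upwards. Clear six-sided tube, 45 mm across the flats inside, over x = 0 to 180 mm; slippery V floor of two steel strips from x = 0 to 355 mm, its bottom at z = -23 mm
- cradle (a point): Point 280 mm uphill of the end stop, where the middle of a 40 mm plug may be laid. Uphill of the gate the V floor (30 mm across, strips 15 mm wide) is an open cradle, up to 75 mm uphill of here, with nothing beside it: fingers on both sides of a plug pass outside the strips. A plug laid along it slides down by itself when let go
- home_long (a point): where the middle of the long plug is when it lies at the end stop: x = 50 mm in the frame of the tube
- home_short (a point): where the middle of the short plug is when it lies end to end behind the long one: x = 135 mm in the frame of the tube
- gate (a joint): Slide gate at x = 186 mm of the tube, a steel plate between two posts (y = +-34 mm, tops at z = 66 mm), moving square to the slope: 0 m = fully down (mouth barred), grows upward to 0.055. It starts raised by 0.038 to 0.05 so that plugs pass below, and stays where it is left (about 4 N of friction, no spring)
- gate_top (a point): middle of the top face of the gate's round black push button (34 mm diameter), moves with the gate; pressed straight down or square to the slope it lowers the gate
- jar: small clear sample jar with white cap, 44 mm diameter, 62 mm tall, standing; origin at the middle of its underside; to be left alone
- beaker: glass beaker, 64 mm diameter, 85 mm tall, standing; origin at the middle of its underside; to be left alone

How it is judged:
By the outcome, as a careful person would: the job done as asked, in the order asked, and still so for the second after the job is handed in, with the robot touching nothing.
It also fails if it takes over 72 s, if anything falls off the work surface, if the arm or the gripper's body presses on something with over 40 N, if the wrist force passes 120 N, or if a joint passes its speed limit or range.

### The arm

A 6-joint arm with a two-finger parallel gripper is mounted at the origin on the work surface. World frame = base frame: x ahead of the robot, y to its left, z up, the work surface at z = 0. Lengths are in m, angles in rad, forces in N, time in s.
With the tool pointing down it reaches from about 0.3 to 0.85 m from the base axis. Payload 4.2 kg.
Tool frame: the origin (TCP) lies between the finger pads; the fingertips stand 14 mm ahead of it and the grasp point (between the pads) lies 5 mm behind it; z points along the fingers, x is the direction in which the jaws open and shut, and the axes are right-handed (so a half turn about z gives the same grasp; the last joint's range is limited). The gripper opens to 91 mm and grips with 3 to 60 N. Pads are 32 mm wide; open, the fingers measure 118 mm over their backs; the gripper's body (76 mm by 178 mm) begins 60 mm behind the grasp point.
Start: joints at [1.157, 0.32, 1.565, -0, 1.257, -0.02], TCP at [0.221, 0.531, 0.228] pointing down, gripper open.
Joint ranges: [-3.11, 3.11], [-0.84, 2.01], [0.21, 2.61], [-1.34, 4.49], [0.05, 2.63], [-2.56, 2.56]. Speed limits (rad/s): [2.57, 2.57, 3.14, 3.14, 3.14, 3.14].

### API

Orientations are given as a unit quaternion [w, x, y, z].
In Python, from cell import readout, cams, env gives the robot as it stands.
- The arm moves only by the tool play_rows, never from a script. Its arguments are lists of equal length, an entry for each row: "linear": the shift along the tool's x, y, z in cm, a list of three; "delta_rot": the turn, a rotation vector about the tool's x, y, z in rad, a list of three; "fingers": the opening in per cent of the stroke, from 0 (shut) to 100 (fully open). A call has 1 to 8 rows; each row is the pose to reach, as a shift and turn from the pose commanded when the call began, along the tool's axes at that moment; what a row does not reach only later rows make up. A row lasts 1/10 s, in which the tool goes at most 50 mm and 8.59 degrees, less where a joint would pass 70% of its speed; a pose out of reach is approached as far as the arm can. A call with a gripper value outside its range is refused whole. The fingers move at their own pace and stop on an object; "grip_force" is the grip in N (left out, the last holds). Time passes only in rows, so rows that repeat a pose let the fingers close. It gives the time, the measured TCP pose, the force and the opening at its end, in the units of the state.
- readout.get_obs(): the state, without advancing time (a new reading comes with each control period).
- cams.get_image(name): name is "scene" or "top" or "wrist"; returns (picture, depth): 420x560x3 uint8, red, green, blue; 420x560 float32, m along the optical axis (not along the pixel's ray), 0 where there is no reading.
- cams.get_calibration(name): a dict with "vertical_fov" (degrees; the focal length in pixels is half the picture's height over the tangent of half this angle, whatever the lens; pixels are square), "cx", "cy" (the principal point, pixels), "position" and "rotation" of the camera in the world; the wrist camera has in their place "tool_from_camera" (4x4, takes a point from camera to tool coordinates, whose origin is the TCP and whose axes are the tool frame's). Camera axes: x right, y down, z forward; pixel columns grow to the right and rows downward; lengths in m; the calibration is good to about 2 mm. A picture is of the moment at which its call begins: read the wrist's pose just before it. get_calibration takes no time and is no camera call.
- env.close_job(): hands the job in, once; it reports no verdict.
The state is a dict: "time": time; "q": joint angles; "joint_velocities": joint speeds; "joint_torque": joint torques, N m; "position": TCP position; "tcp_rot": TCP orientation; "wrist_force": force on the tool from outside, world axes, zero at the start; "ft_torque": the same for the moment, N m; "gripper_width": finger opening in m.
Only numpy, scipy, OpenCV 4.12 (cv2) and the standard library are available. Lean on these libraries where they do the work, as an engineer would, in place of code of your own. Each camera call takes 0.05 s, during which the arm holds its last target. There are 200 camera calls.

## Working session

There is one attempt and no reset: what is moved stays moved. The work goes in short steps, Python scripts to look and compute and a tool call to move; the robot and the scene stay as the last step left them, time stands still between calls to the robot, and variables do not carry over. Pictures are saved under pics/ and viewed, about 8 in all and at most 12, crops included, and the job is handed in when it is done.

Besides the shell and the picture viewer there is one more tool, called after "Call:" in YAML: its name, and indented under it one key for each argument. play_rows: Moves the arm, as the interface text tells. Its arguments: {"type":"object","properties":{"linear":{"type":"array","items":{"type":"array","items":{"type":"number"}}},"delta_rot":{"type":"array","items":{"type":"array","items":{"type":"number"}}},"fingers":{"type":"array","items":{"type":"number"}},"grip_force":{"type":"number"}},"required":["linear","delta_rot","fingers"]}

```bash
mkdir -p pics; cat > h.py <<'E'
import numpy as np,cv2,json
from scipy.spatial.transform import Rotation as R
from cell import readout,cams,env
def rot(c):
    r=np.array(c,float)
    if r.shape==(3,3): return r
    return R.from_quat(r,scalar_first=True).as_matrix()
def cloud(name):
    o=readout.get_obs(); im,d=cams.get_image(name); c=cams.get_calibration(name)
    f=im.shape[0]/2/np.tan(np.radians(c['vertical_fov'])/2)
    v,u=np.mgrid[:d.shape[0],:d.shape[1]]
    p=np.dstack([(u-c['cx'])/f*d,(v-c['cy'])/f*d,d])
    if name=='wrist':
        T=np.array(c['tool_from_camera']); p=p@T[:3,:3].T+T[:3,3]
        p=p@rot(o['tcp_rot']).T+np.array(o['position'])
    else: p=p@rot(c['rotation']).T+np.array(c['position'])
    p[d==0]=np.nan
    return im,p
def save(n,im): cv2.imwrite('pics/'+n+'.png',cv2.cvtColor(im,cv2.COLOR_RGB2BGR))
E
python3 - <<'E'
from h import *
for n in('top','scene'):
    im,p=cloud(n); save(n,im); np.save(n,p)
    c=cams.get_calibration(n);print({k:np.round(v,3).tolist() if k!='model' else v for k,v in c.items() if not isinstance(v,str)})
print(readout.get_obs()); print(cams.get_calibration('wrist'))
E
```

```text
{'vertical_fov': 56.853, 'cx': 282.058, 'cy': 213.559, 'position': [0.413, 0.05, 1.045], 'rotation': [-0.039, 0.713, -0.699, 0.04]}
{'vertical_fov': 44.14, 'cx': 278.506, 'cy': 207.185, 'position': [0.993, 0.349, 1.123], 'rotation': [-0.125, 0.456, 0.852, -0.225]}
{'time': 0.1, 'q': array([ 1.15701166e+00,  3.20222662e-01,  1.56556584e+00,  2.65792613e-05,
        1.25741413e+00, -2.00393741e-02]), 'joint_velocities': array([-8.43378488e-05, -2.46799185e-03, -3.60290806e-03,  8.61658529e-04,
       -1.09282469e-03,  4.44569950e-05]), 'joint_torque': array([ 2.20935355e-03, -4.13325083e+01, -2.32512259e+01,  7.30364257e-02,
        4.20405320e-02, -2.99848739e-05]), 'position': array([0.22043392, 0.53059098, 0.22720398]), 'tcp_rot': array([ 4.22720366e-04,  8.31762130e-01,  5.55131616e-01, -6.85182407e-04]), 'wrist_force': array([-0.03753228,  0.49518892, -0.57274459]), 'ft_torque': array([-0.01131078,  0.01367184,  0.01306889]), 'gripper_width': 0.0911572727505458}
{'vertical_fov': 70.2761096825531, 'cx': 280.0724103081959, 'cy': 212.47099382917725, 'tool_from_camera': array([[ 9.99999812e-01, -5.98838433e-04, -1.35350935e-04,
        -7.26964823e-04],
       [ 6.12467559e-04,  9.57769021e-01,  2.87538044e-01,
        -8.27274132e-02],
       [-4.25538989e-05, -2.87538072e-01,  9.57769208e-01,
        -1.58257780e-01],
       [ 0.00000000e+00,  0.00000000e+00,  0.00000000e+00,
         1.00000000e+00]])}
```

View pics/top.png

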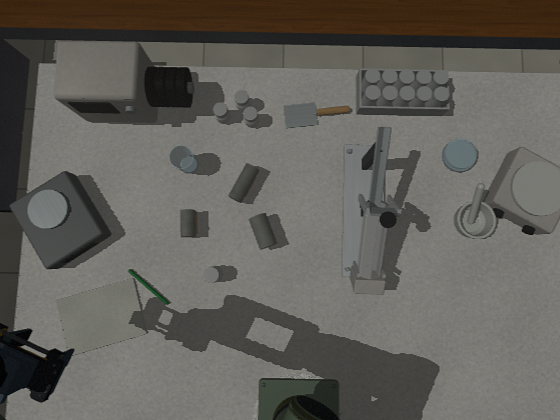

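View pics/scene.png

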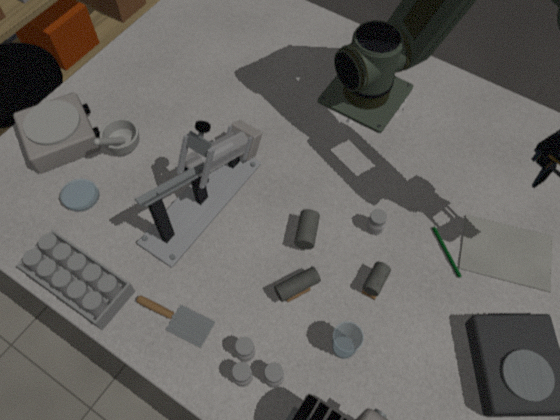

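The top view shows plugs at about (248,182), (188,222) and (264,231). The tube runs from the feed head at (370,285) up to the cradle end at (384,130), with the gate button at (388,219). The jar is at (212,274) and the beaker at (185,160).

```bash
python3 - <<'E'
from h import *
p=np.load('top.npy')
for n,(u,v) in dict(a=(246,182),b=(188,222),c=(262,231)).items():
    w=p[v-28:v+28,u-26:u+26].reshape(-1,3); w=w[(w[:,2]>.035)&(w[:,2]<.09)]
    xy=w[:,:2].astype(np.float32); r=cv2.minAreaRect(xy*1000)
    c=xy.mean(0); ev,E=np.linalg.eigh(np.cov((xy-c).T)); a=E[:,1]
    s=(xy-c)@a; print(n,'rect',np.round(r[0],1),np.round(r[1],1),'mean',c.round(4),'ang',np.degrees(np.arctan2(a[1],a[0])).round(1),'len',np.ptp(s).round(4),'zmax',np.percentile(w[:,2],98).round(4))
for nm in('top','scene'):
    p=np.load(nm+'.npy').reshape(-1,3)
    w=p[(p[:,0]>.2)&(p[:,0]<.75)&(p[:,1]<-.08)&(p[:,1]>-.25)&(p[:,2]>.03)]
    print(nm,len(w))
    for x in np.arange(.2,.74,.02):
        q=w[abs(w[:,0]-x)<.01]
        if len(q): print(x.round(2),len(q),'y',np.percentile(q[:,1],[2,50,98]).round(3),'z',np.percentile(q[:,2],[2,50,98]).round(3))
p=np.load('top.npy')
for n,(u,v) in dict(button=(388,219),).items():
    w=p[v-12:v+12,u-12:u+12].reshape(-1,3);w=w[w[:,2]>np.nanmax(w[:,2])-.012];print(n,len(w),w.mean(0),w.min(0),w.max(0))
im=cv2.imread('pics/top.png')[110:310,320:440];cv2.imwrite('pics/t2.png',cv2.resize(im,None,fx=3,fy=3))
im=cv2.imread('pics/scene.png')[100:280,120:290];cv2.imwrite('pics/s2.png',cv2.resize(im,None,fx=3.3,fy=3.3))
a=cv2.imread('pics/t2.png');b=cv2.imread('pics/s2.png');b=cv2.resize(b,(440,600));cv2.imwrite('pics/m.png',np.hstack([a,b]))
E
```

```text
a rect [606. 152.] [38.8 99.6] mean [0.6046 0.1511] ang 152.8 len 0.0996 zmax 0.0567
b rect [497.  292.9] [70.3 36.2] mean [0.4963 0.2913] ang -177.4 len 0.0704 zmax 0.057
c rect [479.6  98.8] [85.  47.6] mean [0.4792 0.0983] ang -158.0 len 0.085 zmax 0.0652
top 4122
0.32 17 y [-0.197 -0.154 -0.135] z [0.081 0.083 0.086]
0.34 254 y [-0.2   -0.163 -0.129] z [0.074 0.09  0.097]
0.36 291 y [-0.201 -0.163 -0.129] z [0.045 0.098 0.103]
0.38 278 y [-0.199 -0.158 -0.129] z [0.043 0.097 0.11 ]
0.4 240 y [-0.193 -0.157 -0.133] z [0.051 0.107 0.12 ]
0.42 209 y [-0.192 -0.162 -0.14 ] z [0.09  0.12  0.131]
0.44 218 y [-0.192 -0.161 -0.141] z [0.098 0.13  0.143]
0.46 216 y [-0.192 -0.162 -0.141] z [0.109 0.141 0.153]
0.48 294 y [-0.192 -0.164 -0.142] z [0.12  0.155 0.255]
0.5 358 y [-0.193 -0.159 -0.139] z [0.131 0.225 0.262]
0.52 255 y [-0.206 -0.161 -0.131] z [0.142 0.21  0.224]
0.54 231 y [-0.205 -0.177 -0.131] z [0.121 0.143 0.196]
0.56 181 y [-0.205 -0.171 -0.132] z [0.13  0.143 0.161]
0.58 123 y [-0.185 -0.171 -0.155] z [0.147 0.154 0.162]
0.6 130 y [-0.185 -0.172 -0.155] z [0.157 0.165 0.1
[... 773 characters left out ...]
z [0.117 0.235 0.262]
0.52 695 y [-0.202 -0.17  -0.13 ] z [0.119 0.206 0.254]
0.54 491 y [-0.204 -0.173 -0.13 ] z [0.036 0.155 0.204]
0.56 406 y [-0.205 -0.164 -0.13 ] z [0.035 0.135 0.167]
0.58 84 y [-0.183 -0.171 -0.153] z [0.14  0.152 0.159]
0.6 89 y [-0.183 -0.171 -0.154] z [0.154 0.163 0.171]
0.62 91 y [-0.183 -0.172 -0.154] z [0.165 0.174 0.182]
0.64 95 y [-0.183 -0.172 -0.154] z [0.177 0.185 0.192]
0.66 269 y [-0.182 -0.163 -0.155] z [0.036 0.156 0.201]
0.68 505 y [-0.182 -0.164 -0.156] z [0.036 0.139 0.211]
0.7 105 y [-0.184 -0.173 -0.156] z [0.207 0.215 0.221]
button 186 [ 0.49549188 -0.16740503  0.25693999] [ 0.48017899 -0.18368864  0.25175676] [ 0.51123654 -0.15113355  0.26366944]
```

View pics/m.png

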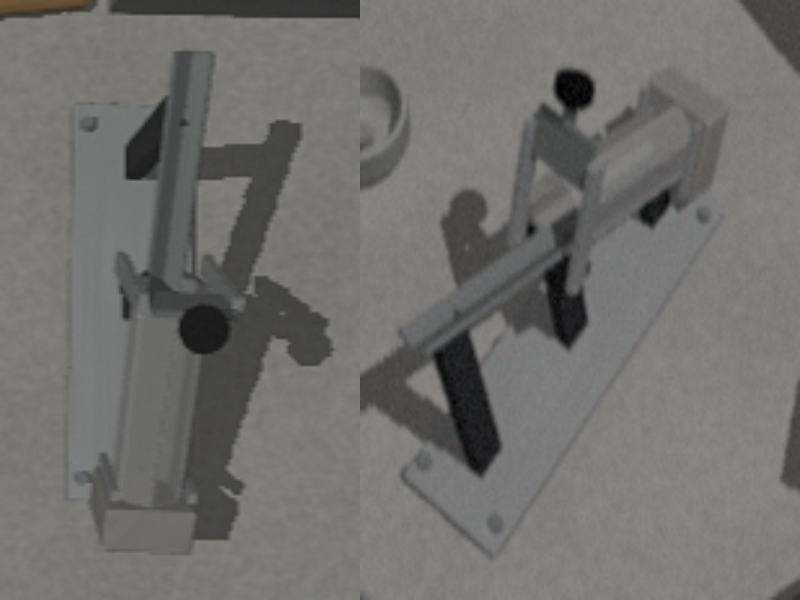

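Plug a is the long one, b the short one and c the fat one. The tube's yaw is about -1° and it goes uphill along +x. I'll fit the tube frame next.

```bash
cat >> h.py <<'E'
def mv(pos,yaw,pitch=0,quiet=False):
    """delta for play_rows: tool z down, tool x at yaw (deg); pitch deg about tool x"""
    o=readout.get_obs(); Rc=rot(o['tcp_rot'])
    y=np.radians(yaw); x=np.array([np.cos(y),np.sin(y),0]); z=np.array([0,0,-1.]); Rt=np.c_[x,np.cross(z,x),z]
    Rt=Rt@R.from_rotvec([np.radians(pitch),0,0]).as_matrix()
    lin=Rc.T@(np.array(pos)-np.array(o['position']))*100; rv=R.from_matrix(Rc.T@Rt).as_rotvec()
    print('lin',lin.round(2),'rot',rv.round(4),'rotdeg',np.degrees(np.linalg.norm(rv)).round(1))
    return lin,rv
E
python3 - <<'E'
from h import *
for nm in('top','scene'):
    p=np.load(nm+'.npy').reshape(-1,3)
    w=p[(p[:,0]>.58)&(p[:,0]<.75)&(abs(p[:,1]+.17)<.03)&(p[:,2]>.13)]
    w=w[w[:,2]>.165+(w[:,0]-.6)*.53-.02]
    # model: z = a + b x + k*|y-(c+d x)|
    from scipy.optimize import least_squares
    f=lambda t,w:t[0]+t[1]*(w[:,0]-.65)+t[2]*abs(w[:,1]-t[3]-t[4]*(w[:,0]-.65))-w[:,2]
    s=least_squares(lambda t:f(t,w),[.18,.53,.5,-.17,0],loss='soft_l1',f_scale=.001)
    print(nm,len(w),s.x.round(4),'slope',np.degrees(np.arctan(s.x[1])).round(2),'yaw',np.degrees(np.arctan(s.x[4])).round(2),'rms',np.sqrt(np.mean(s.fun**2)).round(5),'xmax',np.sort(w[:,0])[-8:].round(4))
    q=p[(p[:,0]>.36)&(p[:,0]<.46)&(abs(p[:,1]+.165)<.03)&(p[:,2]>.05)]
    for x in(.36,.38,.42,.44,.46):
        g=q[abs(q[:,0]-x)<.006]; print(x,np.percentile(g[:,1],[1,99]).round(4),(np.percentile(g[:,1],[1,99]).sum()/2).round(4))
E
python3 -c "
from h import *
mv([.605,.152,.15],-117.2)"
```

```text
top 823 [ 0.1876  0.5288  0.5076 -0.171  -0.0166] slope 27.87 yaw -0.95 rms 0.00214 xmax [0.7017 0.7018 0.7019 0.702  0.7021 0.7021 0.7025 0.7035]
0.36 [-0.1945 -0.1361] -0.1653
0.38 [-0.1948 -0.1353] -0.1651
0.42 [-0.193  -0.1404] -0.1667
0.44 [-0.1938 -0.1408] -0.1673
0.46 [-0.1939 -0.1412] -0.1676
scene 651 [ 0.1859  0.5292  0.4744 -0.1695 -0.0111] slope 27.89 yaw -0.63 rms 0.00342 xmax [0.7061 0.7063 0.7063 0.7063 0.7066 0.7066 0.7079 0.7084]
0.36 [-0.1936 -0.1368] -0.1652
0.38 [-0.1945 -0.1353] -0.1649
0.42 [-0.1896 -0.1383] -0.1639
0.44 [-0.191  -0.1384] -0.1647
0.46 [-0.1869 -0.1392] -0.163
lin [-20.2   50.04   7.75] rot [-2.5000e-03  0.0000e+00 -3.0606e+00] rotdeg 175.4
```

Tube frame: the origin is at about (0.383, -0.166, 0.071), yaw about -1°, slope 28°. I'll approach so that the wrist camera ends up on the uphill side, which means turning positively about tool z.

Call:
play_rows:
  linear:
    - [-12,32,0]
    - [-12,32,0]
    - [-12,32,0]
    - [-12,32,0]
    - [-12,32,0]
    - [-12,32,0]
    - [-12,32,0]
    - [-12,32,0]
  delta_rot:
    - [0,0,1.15]
    - [0,0,1.15]
    - [0,0,1.15]
    - [0,0,1.15]
    - [0,0,1.15]
    - [0,0,1.15]
    - [0,0,1.15]
    - [0,0,1.15]
  fingers: [100,100,100,100,100,100,100,100]

```text
time: 0.9
position: [0.4733, 0.2938, 0.2274]
tcp_rot: [0.001, 1.0, 0.008, 0.0]
wrist_force: [-0.4, 1.3, 0.8]
gripper_width: 0.0912
```

```bash
python3 -c "
from h import *
print(readout.get_obs()['q'].round(2));mv([.605,.152,.15],-117.2)"
```

```text
[ 0.54  0.29  1.61 -0.    1.24  0.52]
lin [12.92 14.38  7.77] rot [ 2.000e-04 -2.300e-03  2.062e+00] rotdeg 118.1
```

Call:
play_rows:
  linear:
    - [12.9,14.4,3]
    - [12.9,14.4,3]
    - [12.9,14.4,3]
    - [12.9,14.4,3]
    - [12.9,14.4,3]
    - [12.9,14.4,3]
    - [12.9,14.4,3]
    - [12.9,14.4,3]
  delta_rot:
    - [0,0,1.15]
    - [0,0,1.15]
    - [0,0,1.15]
    - [0,0,1.15]
    - [0,0,1.15]
    - [0,0,1.15]
    - [0,0,1.15]
    - [0,0,1.15]
  fingers: [100,100,100,100,100,100,100,100]

```text
time: 1.7
position: [0.6027, 0.1566, 0.1972]
tcp_rot: [0.0, 0.845, -0.535, -0.001]
wrist_force: [0.4, -0.7, -0.3]
gripper_width: 0.0912
```

```bash
python3 -c "
from h import *
print(readout.get_obs()['q'].round(2));mv([.605,.152,.13],-117.2)"
```

```text
[0.24 0.41 1.5  0.   1.23 1.36]
lin [ 0.52 -0.02  6.72] rot [ 1.400e-03 -3.000e-04  9.171e-01] rotdeg 52.5
```

Call:
play_rows:
  linear:
    - [0.3,0,6]
    - [0.3,0,6]
    - [0.3,0,6]
    - [0.3,0,6]
    - [0.3,0,6]
    - [0.3,0,6]
    - [0.3,0,6]
    - [0.3,0,6]
  delta_rot:
    - [0,0,0.917]
    - [0,0,0.917]
    - [0,0,0.917]
    - [0,0,0.917]
    - [0,0,0.917]
    - [0,0,0.917]
    - [0,0,0.917]
    - [0,0,0.917]
  fingers: [100,100,100,100,100,100,100,100]

```text
time: 2.5
position: [0.604, 0.1542, 0.1376]
tcp_rot: [-0.0, -0.524, 0.851, 0.0]
wrist_force: [0.5, -0.1, -0.4]
gripper_width: 0.0912
```

```bash
python3 - <<'E'
from h import *
print(readout.get_obs()['q'].round(2))
im,p=cloud('wrist'); save('w1',im)
w=p.reshape(-1,3); w=w[(w[:,2]>.045)&(w[:,2]<.06)&(np.hypot(w[:,0]-.605,w[:,1]-.152)<.065)]
print(len(w),cv2.minAreaRect((w[:,:2]*1000).astype(np.float32)),np.percentile(w[:,2],98))
mv([.605,.152,.031],-117.2)
E
```

```text
[0.23 0.46 1.58 0.   1.1  2.27]
4583 ((606.1447143554688, 153.72557067871094), (37.00052261352539, 99.94406127929688), 63.19179916381836) 0.05717462077309609
lin [ 0.16 -0.18 10.67] rot [ 0.0004 -0.0002  0.008 ] rotdeg 0.5
```

View pics/w1.png

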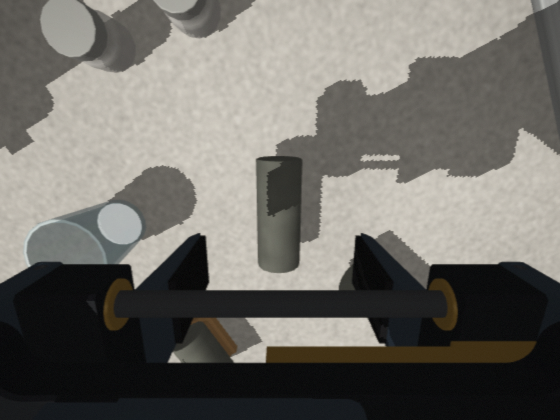

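The long plug is centred between the fingers at (279,213). The beaker stands clear at the left, around (65,245).

Call:
play_rows:
  linear:
    - [0,-0.2,4]
    - [0,-0.2,8]
    - [0,-0.2,10.6]
    - [0,-0.2,10.6]
    - [0,-0.2,10.6]
    - [0,-0.2,10.6]
    - [0,-0.2,10.6]
    - [0,-0.2,10.6]
  delta_rot:
    - [0,0,0.008]
    - [0,0,0.008]
    - [0,0,0.008]
    - [0,0,0.008]
    - [0,0,0.008]
    - [0,0,0.008]
    - [0,0,0.008]
    - [0,0,0.008]
  fingers: [100,100,100,100,20,20,20,20]
  grip_force: 25

```text
time: 3.35
position: [0.6069, 0.1536, 0.0335]
tcp_rot: [0.001, -0.52, 0.854, -0.0]
wrist_force: [-0.1, -0.2, 0.2]
gripper_width: 0.0622
```

Call:
play_rows:
  linear:
    - [0,0,0]
    - [0,0,0]
    - [0,0,-3]
    - [0,0,-8]
    - [0,0,-12]
    - [0,0,-17]
    - [0,0,-22]
    - [0,0,-24]
  delta_rot:
    - [0,0,0]
    - [0,0,0]
    - [0,0,0]
    - [0,0,0]
    - [0,0,0]
    - [0,0,0]
    - [0,0,0]
    - [0,0,0]
  fingers: [20,20,20,20,20,20,20,20]

```text
time: 4.15
position: [0.6075, 0.1537, 0.2775]
tcp_rot: [0.004, -0.52, 0.854, -0.001]
wrist_force: [0.6, -0.1, -2.5]
gripper_width: 0.0391
```

```bash
python3 - <<'E'
from h import *
print(readout.get_obs()['q'].round(2))
# tool pose: grasp ~1mm above plug centre => TCP = centre +.005*toolz - ...
O=np.array([.383,-.166,.071]);c,s=np.cos(np.radians(28)),np.sin(np.radians(28));y=np.radians(-.95)
ux=np.array([c*np.cos(y),c*np.sin(y),s]);uz=np.array([-s*np.cos(y),-s*np.sin(y),c])
for X,Z in((.29,.07),(.29,.0)):
    t=O+ux*X+uz*(Z+.0-.004); print(t.round(4)); mv(t,-90.95,28)
E
```

```text
[0.23 0.37 1.36 0.   1.4  2.28]
[ 0.608  -0.1697  0.2654]
lin [ 28.71 -14.89   1.14] rot [ 0.4723 -0.1085 -0.4521] rotdeg 38.0
[ 0.6409 -0.1703  0.2036]
lin [ 27.28 -17.8    7.35] rot [ 0.4723 -0.1085 -0.4521] rotdeg 38.0
```

Gripped: width 39 mm, load about 2.5 N. Now over to above the cradle.

Call:
play_rows:
  linear:
    - [6,-3,0]
    - [12,-6,0]
    - [17,-8.5,0.5]
    - [22,-11,1]
    - [26,-13.5,1]
    - [28.7,-14.9,1.1]
    - [28.7,-14.9,1.1]
    - [28.7,-14.9,1.1]
  delta_rot:
    - [0.094,-0.022,-0.09]
    - [0.189,-0.043,-0.18]
    - [0.283,-0.065,-0.27]
    - [0.378,-0.087,-0.36]
    - [0.4723,-0.1085,-0.4521]
    - [0.4723,-0.1085,-0.4521]
    - [0.4723,-0.1085,-0.4521]
    - [0.4723,-0.1085,-0.4521]
  fingers: [20,20,20,20,20,20,20,20]

```text
time: 4.95
position: [0.6054, -0.1747, 0.2598]
tcp_rot: [0.165, -0.679, 0.694, -0.17]
wrist_force: [0.7, 0.1, -2.1]
gripper_width: 0.0387
```

```bash
cat >> h.py <<'E'
O=np.array([.383,-.166,.071]);_c,_s=np.cos(np.radians(28)),np.sin(np.radians(28));_y=np.radians(-.95)
ux=np.array([_c*np.cos(_y),_c*np.sin(_y),_s]);uz=np.array([-_s*np.cos(_y),-_s*np.sin(_y),_c]);uy=np.cross(uz,ux)
def tube(p): return (np.asarray(p)-O)@np.c_[ux,uy,uz]
E
python3 - <<'E'
from h import *
o=readout.get_obs();print(o['q'].round(2),tube(o['position']).round(4))
ims=[]
for n in('scene','top'):
    im,p=cloud(n); q=tube(p.reshape(-1,3)).reshape(p.shape)
    m=(q[...,0]>.23)&(q[...,0]<.36)&(abs(q[...,1])<.03)&(q[...,2]>.03)&(q[...,2]<.1)
    print(n,m.sum()); 
    b=im[60:280,60:340] if n=='scene' else im[100:320,280:460]
    ims.append(cv2.resize(b,(400,int(400*b.shape[0]/b.shape[1])))[:480])
h=max(i.shape[0] for i in ims);save('hov',np.hstack([cv2.copyMakeBorder(i,0,h-i.shape[0],0,0,0) for i in ims]))
im,p=cloud('wrist');save('w2',im)
q=tube(p.reshape(-1,3)); v=q[(abs(q[:,1])<.022)&(q[:,0]>.19)&(q[:,0]<.37)&(q[:,2]<-.005)&(q[:,2]>-.04)]
print('V pts',len(v))
for x in np.arange(.2,.37,.02):
    g=v[abs(v[:,0]-x)<.01]
    if len(g)>10: print(x.round(2),len(g),np.percentile(g[:,1],[1,99]).round(4),np.percentile(g[:,2],[2,50,98]).round(4))
mv(O+.29*ux+(.002-.002)*uz,-90.95,28)
E
```

```text
[-0.38  0.19  1.76  0.23  0.76  1.08] [ 0.2851 -0.005   0.0622]
scene 1136
top 398
V pts 1112
0.34 1017 [-0.0157  0.0149] [-0.0209 -0.0166 -0.013 ]
0.36 86 [-0.0154  0.0147] [-0.0204 -0.0165 -0.0128]
lin [-0.   -0.52  6.22] rot [ 0.0107 -0.001   0.0002] rotdeg 0.6
```

View pics/hov.png

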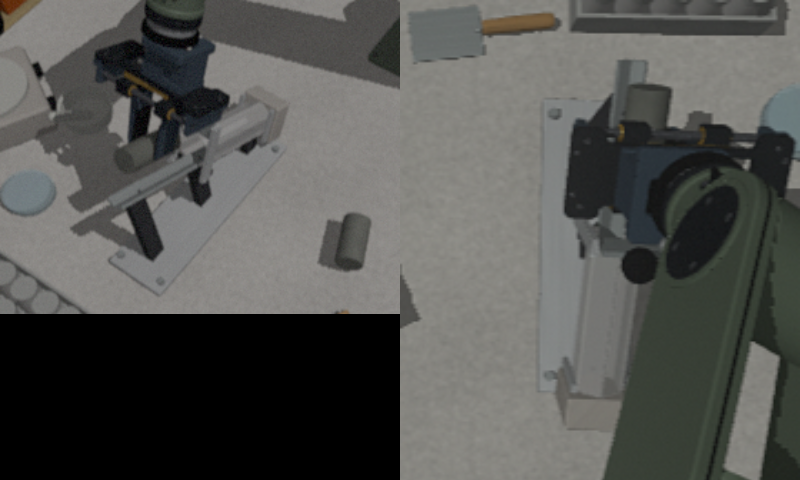

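View pics/w2.png

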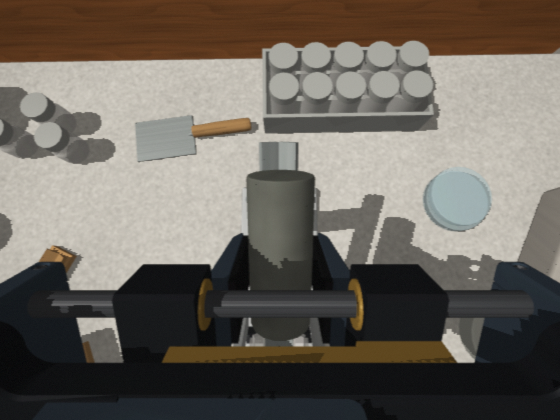

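The long plug hovers over the V with its axis along it: end at (280,180) in the wrist view, V at (278,155). Before I lower, I'll check the arm's clearance to the gate button.

```bash
python3 - <<'E'
from h import *
o=readout.get_obs();print(tube(o['position']).round(4))
for n in('scene','top'):
    im,p=cloud(n); q=tube(p.reshape(-1,3)); q=q[np.isfinite(q[:,0])]
    for x in np.arange(.10,.30,.02):
        g=q[(abs(q[:,0]-x)<.01)&(abs(q[:,1])<.1)&(q[:,2]>.09)]
        if len(g): print(n,x.round(2),len(g),'z',np.percentile(g[:,2],[0,5,50,100]).round(3),'y',np.percentile(g[:,1],[0,50,100]).round(3))
E
```

```text
[0.2854 0.     0.0622]
scene 0.16 1 z [0.11 0.11 0.11 0.11] y [-0.005 -0.005 -0.005]
scene 0.18 1 z [0.111 0.111 0.111 0.111] y [0. 0. 0.]
scene 0.24 17 z [0.157 0.165 0.408 0.412] y [0.029 0.085 0.088]
scene 0.26 554 z [0.09  0.137 0.169 0.412] y [-0.089  0.067  0.091]
scene 0.28 1190 z [0.09  0.103 0.215 0.409] y [-0.089  0.05   0.09 ]
top 0.16 21 z [0.11  0.11  0.113 0.532] y [-0.008  0.004  0.009]
top 0.18 1385 z [0.099 0.112 0.578 0.594] y [-0.011  0.036  0.1  ]
top 0.2 4569 z [0.1   0.43  0.559 0.593] y [-0.019  0.049  0.1  ]
top 0.22 4557 z [0.372 0.413 0.524 0.558] y [-0.03   0.046  0.1  ]
top 0.24 3002 z [0.141 0.408 0.477 0.532] y [-0.04   0.063  0.096]
top 0.26 2897 z [0.141 0.17  0.442 0.52 ] y [-0.051  0.066  0.089]
top 0.28 2983 z [0.16  0.169 0.422 0.496] y [-0.089  0.05   0.089]
```

Call:
play_rows:
  linear:
    - [0,-0.2,2]
    - [0,-0.5,4]
    - [0,-0.5,5.5]
    - [0,-0.5,5.8]
    - [0,-0.5,5.9]
    - [0,-0.5,6]
    - [0,-0.5,6]
    - [0,-0.5,6]
  delta_rot:
    - [0.01,0,0]
    - [0.01,0,0]
    - [0.01,0,0]
    - [0.01,0,0]
    - [0.01,0,0]
    - [0.01,0,0]
    - [0.01,0,0]
    - [0.01,0,0]
  fingers: [20,20,20,20,20,20,20,20]

```text
time: 6.0
position: [0.6385, -0.1699, 0.2154]
tcp_rot: [0.171, -0.681, 0.69, -0.176]
wrist_force: [-19.6, 0.2, 21.1]
gripper_width: 0.0398
```

```bash
python3 - <<'E'
from h import *
o=readout.get_obs();print(tube(o['position']).round(4),o['wrist_force'],o['gripper_width'])
im,p=cloud('wrist'); q=tube(p.reshape(-1,3))
g=q[(abs(q[:,1])<.03)&(q[:,0]>.30)&(q[:,0]<.345)&(q[:,2]>0)&(q[:,2]<.05)]
if len(g): print('plug top',len(g),np.percentile(g[:,2],[50,95,99]).round(4),'yc',np.median(g[g[:,2]>.015][:,1]).round(4))
for x in(.31,.32,.33,.34,.345):
    t=g[abs(g[:,0]-x)<.004]
    if len(t): print(x,np.percentile(t[:,2],98).round(4), t[np.argsort(t[:,2])[-20:],1].mean().round(4))
mv(O+.29*ux-.002*uz,-90.95,28)
E
```

```text
[0.2934 0.0003 0.0075] [-19.6335142    0.23131024  21.13696786] 0.03975209242597646
plug top 8055 [0.0203 0.0434 0.0486] yc 0.0002
0.31 0.049 -0.0028
0.32 0.0228 0.0005
0.33 0.0228 -0.0008
0.34 0.0228 -0.0005
0.345 0.0224 -0.0004
lin [0.02 0.35 0.95] rot [-0.0068 -0.003   0.0039] rotdeg 0.5
```

The plug is seated and aligned in the V, with its top level along x and y centred, but it presses at about 29 N. I'll ease off and then release.

Call:
play_rows:
  linear:
    - [0,0,-0.15]
    - [0,0,-0.3]
    - [0,0,-0.4]
    - [0,0,-0.4]
  delta_rot:
    - [0,0,0]
    - [0,0,0]
    - [0,0,0]
    - [0,0,0]
  fingers: [20,20,20,20]

```text
time: 6.45
position: [0.6377, -0.17, 0.2151]
tcp_rot: [0.17, -0.681, 0.691, -0.175]
wrist_force: [-4.6, 1.5, 6.9]
gripper_width: 0.0396
```

Call:
play_rows:
  linear:
    - [0,0,-0.1]
    - [0,0,-0.1]
    - [0,0,-0.1]
    - [0,0,-0.1]
    - [0,0,-0.1]
    - [0,0,-0.1]
    - [0,0,-0.1]
    - [0,0,-0.1]
  delta_rot:
    - [0,0,0]
    - [0,0,0]
    - [0,0,0]
    - [0,0,0]
    - [0,0,0]
    - [0,0,0]
    - [0,0,0]
    - [0,0,0]
  fingers: [20,80,80,80,80,80,80,80]

```text
time: 7.25
position: [0.6364, -0.1707, 0.2144]
tcp_rot: [0.169, -0.68, 0.691, -0.174]
wrist_force: [-0.7, -0.1, 0.4]
gripper_width: 0.0727
```

Call:
play_rows:
  linear:
    - [0,0,0]
    - [0,0,0]
    - [0,0,-3]
    - [0,0,-6]
    - [0,0,-9]
    - [0,0,-12]
    - [0,0,-13]
    - [0,0,-13]
  delta_rot:
    - [0,0,0]
    - [0,0,0]
    - [0,0,0]
    - [0,0,0]
    - [0,0,0]
    - [0,0,0]
    - [0,0,0]
    - [0,0,0]
  fingers: [80,80,80,80,80,80,80,80]

```text
time: 8.05
position: [0.5753, -0.1696, 0.3308]
tcp_rot: [0.17, -0.68, 0.691, -0.175]
wrist_force: [0.0, -0.9, 0.3]
gripper_width: 0.0731
```

```bash
python3 - <<'E'
from h import *
o=readout.get_obs();print(o['q'].round(2),tube(o['position']).round(4),o['wrist_force'])
im,p=cloud('scene');save('s3',cv2.resize(im[90:290,100:300],(600,600)))
mv([.497,.292,.12],-87.4)
E
```

```text
[-0.4   0.09  1.7   0.22  0.9   1.09] [ 0.2918 -0.0004  0.1391] [ 0.01171688 -0.86402307  0.3471049 ]
lin [-46.04  17.36  14.3 ] rot [-0.4903 -0.0174 -0.0604] rotdeg 28.3
```

View pics/s3.png

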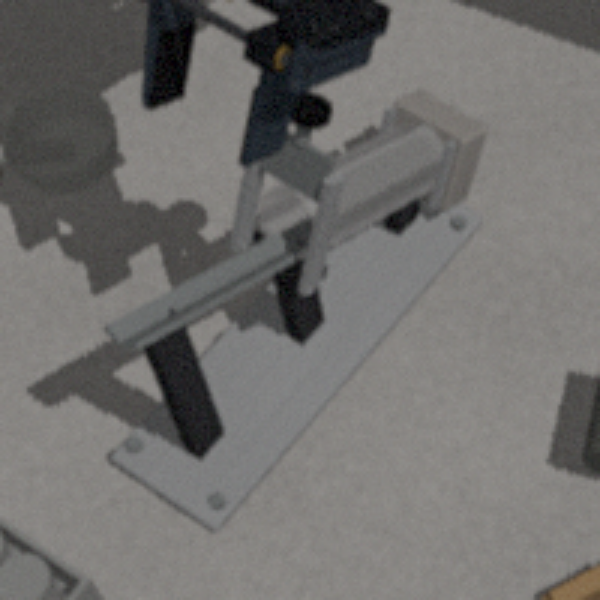

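The cradle is empty: the plug has slid past the gate at about (300,220). Next is the short plug, and I'll check the tube when the arm is clear.

Call:
play_rows:
  linear:
    - [-5,1,0]
    - [-10,3,1]
    - [-15,5,2]
    - [-20,7,3]
    - [-25,9,4]
    - [-30,11,5]
    - [-34,12.5,6]
    - [-38,14,7]
  delta_rot:
    - [-0.06,0,-0.01]
    - [-0.12,0,-0.02]
    - [-0.18,-0.01,-0.02]
    - [-0.25,-0.01,-0.03]
    - [-0.31,-0.01,-0.04]
    - [-0.37,-0.01,-0.05]
    - [-0.43,-0.02,-0.06]
    - [-0.49,-0.02,-0.06]
  fingers: [100,100,100,100,100,100,100,100]

```text
time: 8.9
position: [0.492, 0.2023, 0.2025]
tcp_rot: [0.001, 0.723, -0.69, -0.002]
wrist_force: [1.8, 1.7, 0.8]
gripper_width: 0.0911
```

```bash
python3 - <<'E'
from h import *
o=readout.get_obs();print(o['q'].round(2),o['position'],o['time'])
a,p=cloud('top');b,_=cloud('scene')
a=cv2.resize(a[110:310,320:440],(360,600)); b=cv2.resize(b[100:280,120:290],(440,600)); save('m3',np.hstack([a,b]))
mv([.497,.292,.15],-87.4)
E
```

```text
[0.37 0.27 1.7  0.   1.17 1.89] [0.49204654 0.20234686 0.20248266] 8.9
lin [-8.68 -1.05  5.  ] rot [0.0091 0.002  0.0061] rotdeg 0.6
```

View pics/m3.png

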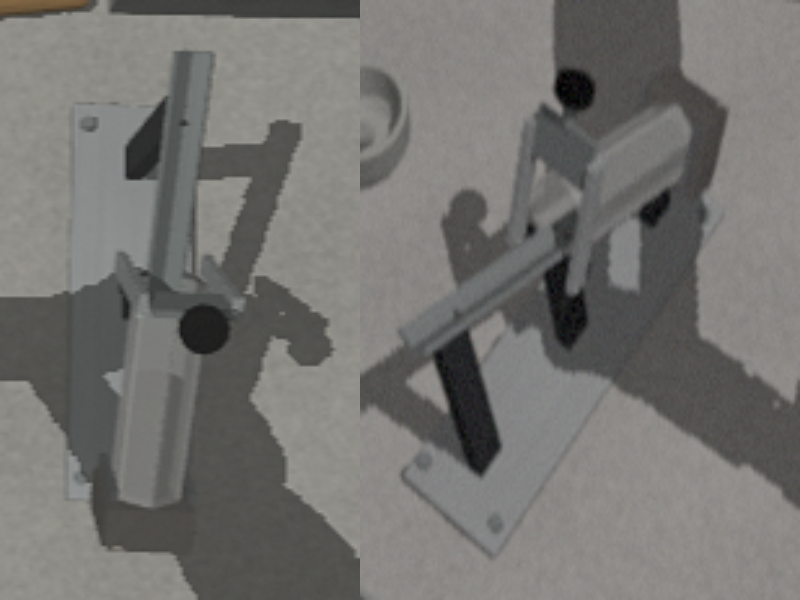

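The top crop shows the long plug inside the tube, its upper end at about (155,373), consistent with lying on the end stop. Now for the short one.

Call:
play_rows:
  linear:
    - [-4,-0.5,2]
    - [-8,-1,5]
    - [-8.7,-1,8]
    - [-8.7,-1,8]
    - [-8.7,-1,8]
    - [-8.7,-1,8]
  delta_rot:
    - [0.009,0,0.006]
    - [0.009,0,0.006]
    - [0.009,0,0.006]
    - [0.009,0,0.006]
    - [0.009,0,0.006]
    - [0.009,0,0.006]
  fingers: [100,100,100,100,100,100]

```text
time: 9.6
position: [0.5002, 0.2873, 0.1266]
tcp_rot: [-0.005, 0.721, -0.693, 0.003]
wrist_force: [-0.7, 0.3, -0.6]
gripper_width: 0.0909
```

```bash
python3 - <<'E'
from h import *
im,p=cloud('wrist')
w=p.reshape(-1,3); w=w[(w[:,2]>.045)&(w[:,2]<.06)&(np.hypot(w[:,0]-.497,w[:,1]-.292)<.055)]
print(len(w),cv2.minAreaRect((w[:,:2]*1000).astype(np.float32)))
mv([.497,.292,.032],-87.4)
E
```

```text
3428 ((496.3815612792969, 295.3874816894531), (70.13883972167969, 36.596290588378906), 3.0863945484161377)
lin [-0.44  0.43  9.5 ] rot [-0.0118  0.0037 -0.0069] rotdeg 0.8
```

Call:
play_rows:
  linear:
    - [-0.4,0.2,4]
    - [-0.4,0.3,8]
    - [-0.4,0.3,9.5]
    - [-0.4,0.3,9.5]
    - [-0.4,0.3,9.5]
    - [-0.4,0.3,9.5]
    - [-0.4,0.3,9.5]
    - [-0.4,0.3,9.5]
  delta_rot:
    - [0,0,-0.01]
    - [0,0,-0.01]
    - [0,0,-0.01]
    - [0,0,-0.01]
    - [0,0,-0.01]
    - [0,0,-0.01]
    - [0,0,-0.01]
    - [0,0,-0.01]
  fingers: [100,100,100,100,100,20,20,20]

```text
time: 10.45
position: [0.4976, 0.2924, 0.0316]
tcp_rot: [-0.005, 0.724, -0.689, 0.003]
wrist_force: [-0.1, 0.1, -0.7]
gripper_width: 0.0702
```

Call:
play_rows:
  linear:
    - [0,0,0]
    - [0,0,0]
    - [0,0,0]
    - [0,0,0]
  delta_rot:
    - [0,0,0]
    - [0,0,0]
    - [0,0,0]
    - [0,0,0]
  fingers: [20,20,20,20]

```text
time: 10.85
position: [0.4976, 0.2948, 0.0314]
tcp_rot: [-0.007, 0.724, -0.69, 0.001]
wrist_force: [-2.7, 5.5, 4.5]
gripper_width: 0.0397
```

Call:
play_rows:
  linear:
    - [0,0,-4]
    - [0,0,-8]
    - [0,0,-12]
    - [0,0,-17]
    - [0,0,-22]
    - [0,0,-26]
    - [0,0,-26]
    - [0,0,-26]
  delta_rot:
    - [0,0,0]
    - [0,0,0]
    - [0,0,0]
    - [0,0,0]
    - [0,0,0]
    - [0,0,0]
    - [0,0,0]
    - [0,0,0]
  fingers: [20,20,20,20,20,20,20,20]

```text
time: 11.65
position: [0.4943, 0.2911, 0.2902]
tcp_rot: [-0.004, 0.724, -0.689, 0.002]
wrist_force: [-0.3, 0.2, -2.7]
gripper_width: 0.0394
```

```bash
python3 - <<'E'
from h import *
print(readout.get_obs()['q'].round(2))
for Z in(.07,.012): mv(O+.29*ux+Z*uz,-90.95,28)
E
```

```text
[ 0.51  0.28  1.46 -0.    1.39  2.03]
lin [46.59 -8.85  2.09] rot [0.4794 0.019  0.0644] rotdeg 27.7
lin [ 46.78 -11.52   7.24] rot [0.4794 0.019  0.0644] rotdeg 27.7
```

Call:
play_rows:
  linear:
    - [5,-2,0]
    - [10,-4,0]
    - [15,-6,0]
    - [20,-7,0]
    - [25,-8,0.5]
    - [30,-8.5,1]
    - [35,-8.8,1.5]
    - [40,-8.8,2]
  delta_rot:
    - [0.1,0,0.01]
    - [0.2,0.01,0.03]
    - [0.3,0.01,0.04]
    - [0.4,0.015,0.05]
    - [0.48,0.019,0.064]
    - [0.48,0.019,0.064]
    - [0.48,0.019,0.064]
    - [0.48,0.019,0.064]
  fingers: [20,20,20,20,20,20,20,20]

```text
time: 12.45
position: [0.5997, -0.0909, 0.2677]
tcp_rot: [0.168, -0.681, 0.692, -0.17]
wrist_force: [-0.3, 1.0, -2.3]
gripper_width: 0.0397
```

Call:
play_rows:
  linear:
    - [5,0,0]
    - [6.5,0,0]
    - [6.5,0,0]
    - [6.5,0,0]
    - [6.5,0,0]
  delta_rot:
    - [0,0,0]
    - [0,0,0]
    - [0,0,0]
    - [0,0,0]
    - [0,0,0]
  fingers: [20,20,20,20,20]

```text
time: 12.95
position: [0.5998, -0.1529, 0.27]
tcp_rot: [0.169, -0.681, 0.691, -0.171]
wrist_force: [0.7, 0.1, -2.0]
gripper_width: 0.0395
```

```bash
python3 - <<'E'
from h import *
o=readout.get_obs();print(tube(o['position']).round(4),o['wrist_force'].round(1))
mv(O+.29*ux+.012*uz,-90.95,28)
im,p=cloud('wrist'); q=tube(p.reshape(-1,3)); z0=tube(o['position'])[2]
for x in(.3,.305,.31,.315,.32):
    t=q[(abs(q[:,0]-x)<.003)&(abs(q[:,1])<.02)&(q[:,2]>z0-.02)&(q[:,2]<z0+.035)]
    if len(t)>20: print(x,len(t),'top rel TCP',(np.percentile(t[:,2],95)-z0).round(4))
E
```

```text
[0.2846 0.0167 0.074 ] [ 0.7  0.1 -2. ]
lin [ 1.68 -0.55  6.2 ] rot [0.0024 0.0019 0.0009] rotdeg 0.2
0.3 1243 top rel TCP 0.0329
0.305 620 top rel TCP 0.0293
0.31 510 top rel TCP 0.0263
0.315 514 top rel TCP 0.0264
0.32 993 top rel TCP 0.0257
```

Call:
play_rows:
  linear:
    - [1.4,-0.5,0]
    - [1.4,-0.5,2]
    - [1.4,-0.5,3]
    - [1.4,-0.5,4]
    - [1.4,-0.5,4]
    - [1.4,-0.5,4]
  delta_rot:
    - [0,0,0]
    - [0,0,0]
    - [0,0,0]
    - [0,0,0]
    - [0,0,0]
    - [0,0,0]
  fingers: [20,20,20,20,20,20]

```text
time: 13.6
position: [0.6236, -0.1686, 0.2386]
tcp_rot: [0.17, -0.681, 0.692, -0.173]
wrist_force: [0.7, 0.1, -1.8]
gripper_width: 0.0395
```

```bash
python3 - <<'E'
from h import *
o=readout.get_obs();print(tube(o['position']).round(4),o['wrist_force'].round(1))
im,p=cloud('wrist'); q=tube(p.reshape(-1,3))
o=readout.get_obs();z0=tube(o['position'])[2];print(tube(o['position']).round(4))
mv(O+.29*ux+.004*uz,-90.95,28)
for x in(.31,.315,.32,):
    t=q[(abs(q[:,0]-x)<.003)&(abs(q[:,1])<.02)&(q[:,2]>z0-.02)&(q[:,2]<z0+.035)]
    if len(t)>20: print(x,len(t),'top rel TCP',(np.percentile(t[:,2],95)-z0).round(4),t[t[:,2]>z0+.02][:,1].mean())
E
```

```text
[0.2911 0.0014 0.035 ] [ 0.7  0.1 -1.8]
[0.2915 0.0013 0.0354]
lin [0.13 0.16 3.14] rot [-0.0014  0.      0.0005] rotdeg 0.1
0.31 794 top rel TCP 0.0259 0.0007296892750105794
0.315 823 top rel TCP 0.0258 0.0008906544055769023
0.32 830 top rel TCP 0.0257 0.0009036685730502824
```

Call:
play_rows:
  linear:
    - [0.1,0.1,1.5]
    - [0.1,0.1,2.7]
    - [0.1,0.1,3.2]
    - [0.1,0.1,3.3]
    - [0.1,0.1,3.4]
    - [0.1,0.1,3.4]
  delta_rot:
    - [0,0,0]
    - [0,0,0]
    - [0,0,0]
    - [0,0,0]
    - [0,0,0]
    - [0,0,0]
  fingers: [20,20,20,20,20,20]

```text
time: 14.25
position: [0.6388, -0.17, 0.2084]
tcp_rot: [0.17, -0.68, 0.692, -0.173]
wrist_force: [-0.5, 0.4, -2.0]
gripper_width: 0.0394
```

```bash
python3 - <<'E'
from h import *
im,p=cloud('wrist'); q=tube(p.reshape(-1,3))
o=readout.get_obs();z0=tube(o['position'])[2];print(tube(o['position']).round(4),o['wrist_force'].round(1))
for x in(.31,.315,.32,):
    t=q[(abs(q[:,0]-x)<.003)&(abs(q[:,1])<.02)&(q[:,2]>z0-.02)&(q[:,2]<z0+.035)]
    if len(t)>20: print(x,len(t),'top ',(np.percentile(t[:,2],95)).round(4))
E
```

```text
[2.904e-01 2.000e-04 1.300e-03] [-0.  -0.8 -3.2]
0.31 796 top  0.0274
0.315 808 top  0.0275
0.32 847 top  0.0274
```

Still about 4 mm above contact. I'll lower in small steps.

Call:
play_rows:
  linear:
    - [0,0,0.15]
    - [0,0,0.3]
    - [0,0,0.4]
    - [0,0,0.4]
    - [0,0,0.4]
  delta_rot:
    - [0,0,0]
    - [0,0,0]
    - [0,0,0]
    - [0,0,0]
    - [0,0,0]
  fingers: [20,20,20,20,20]

```text
time: 14.8
position: [0.6405, -0.17, 0.2046]
tcp_rot: [0.17, -0.68, 0.692, -0.173]
wrist_force: [-1.2, -1.4, -1.5]
gripper_width: 0.0393
```

Call:
play_rows:
  linear:
    - [0,0,0.1]
    - [0,0,0.1]
    - [0,0,0.1]
    - [0,0,0.1]
    - [0,0,0.1]
    - [0,0,0.1]
    - [0,0,0.1]
    - [0,0,0.1]
  delta_rot:
    - [0,0,0]
    - [0,0,0]
    - [0,0,0]
    - [0,0,0]
    - [0,0,0]
    - [0,0,0]
    - [0,0,0]
    - [0,0,0]
  fingers: [20,20,20,80,80,80,80,80]

```text
time: 15.6
position: [0.6411, -0.17, 0.2039]
tcp_rot: [0.17, -0.68, 0.692, -0.173]
wrist_force: [-0.6, 0.0, 0.1]
gripper_width: 0.0723
```

Call:
play_rows:
  linear:
    - [0,0,0]
    - [0,0,0]
    - [0,0,-3]
    - [0,0,-7]
    - [0,0,-11]
    - [0,0,-15]
    - [0,0,-18]
    - [0,0,-18]
  delta_rot:
    - [0,0,0]
    - [0,0,0]
    - [0,0,0]
    - [0,0,0]
    - [0,0,0]
    - [0,0,0]
    - [0,0,0]
    - [0,0,0]
  fingers: [80,80,80,80,80,80,80,80]

```text
time: 16.4
position: [0.5568, -0.1693, 0.3685]
tcp_rot: [0.172, -0.68, 0.691, -0.177]
wrist_force: [-0.4, -0.9, 0.0]
gripper_width: 0.0731
```

```bash
python3 - <<'E'
from h import *
o=readout.get_obs();print(o['q'].round(2),tube(o['position']).round(4),o['wrist_force'].round(1))
a,p=cloud('top');b,_=cloud('scene')
a=cv2.resize(a[110:310,320:440],(360,600)); b=cv2.resize(b[100:280,120:290],(440,600)); save('m4',np.hstack([a,b]))
E
```

```text
[-0.42  0.04  1.66  0.22  0.98  1.09] [ 0.2931 -0.0004  0.1811] [-0.4 -0.9  0. ]
```

View pics/m4.png

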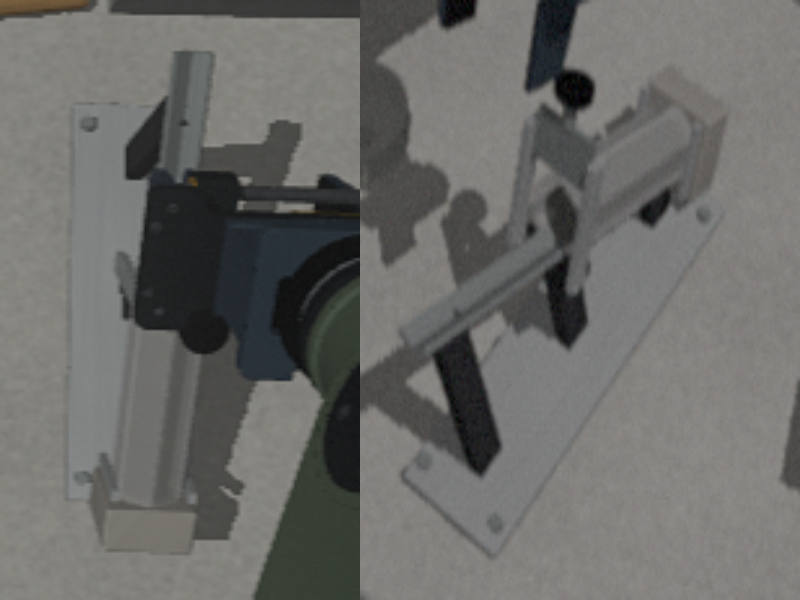

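The cradle is empty, and the short plug's upper end shows just inside the mouth at about (563,215) in the scene crop. Next is the gate: close the fingers and go above the button.

```bash
python3 - <<'E'
from h import *
_,p=cloud('scene'); q=tube(p.reshape(-1,3))
b=q[(abs(q[:,0]-.186)<.03)&(abs(q[:,1])<.03)&(q[:,2]>.1)&(q[:,2]<.13)];print('button',len(b),b.mean(0),np.ptp(b,axis=0),np.percentile(b[:,2],[50,95]))
e=q[(q[:,0]>.12)&(q[:,0]<.25)&(abs(q[:,1])<.02)&(abs(q[:,2])<.018)];print('mouth x',np.percentile(e[:,0],[5,50,95]).round(3))
t=np.load('top.npy').reshape(-1,3);t=tube(t);b=t[(abs(t[:,0]-.186)<.03)&(abs(t[:,1])<.03)&(t[:,2]>.105)&(t[:,2]<.125)];print('top button',len(b),b.mean(0),(b.min(0)+b.max(0))/2)
mv(O+.186*ux+.155*uz,-90.95,28)
E
```

```text
button 142 [0.1897716  0.00491343 0.10811239] [0.03513695 0.03085186 0.01277332] [0.10948997 0.11221957]
mouth x [0.165 0.169 0.228]
top button 210 [0.18390737 0.00055497 0.11165016] [0.18340361 0.00042083 0.11057673]
lin [ 0.05 10.3   2.01] rot [ 0.0013  0.0008 -0.0001] rotdeg 0.1
```

The plug's end face measures x = 169 mm against 170 expected.

Call:
play_rows:
  linear:
    - [0,3,0]
    - [0,6,0]
    - [0,9,0]
    - [0,10.4,1]
    - [0,10.4,2]
    - [0,10.4,2]
    - [0,10.4,2]
    - [0,10.4,2]
  delta_rot:
    - [0,0,0]
    - [0,0,0]
    - [0,0,0]
    - [0,0,0]
    - [0,0,0]
    - [0,0,0]
    - [0,0,0]
    - [0,0,0]
  fingers: [0,0,0,0,0,0,0,0]

```text
time: 17.35
position: [0.475, -0.1675, 0.2965]
tcp_rot: [0.17, -0.681, 0.691, -0.173]
wrist_force: [-0.4, -0.6, -0.1]
gripper_width: 0.0118
```

```bash
python3 - <<'E'
from h import *
o=readout.get_obs();print(o['q'].round(2),tube(o['position']).round(4),o['wrist_force'].round(1),o['gripper_width'])
mv(O+.186*ux+.09*uz,-90.95,28)
E
```

```text
[-0.5  -0.04  1.93  0.3   0.84  0.93] [1.871e-01 1.000e-04 1.559e-01] [-0.4 -0.6 -0.1] 0.011816550022875521
lin [0.01 0.12 6.59] rot [-0.0013  0.0002  0.0008] rotdeg 0.1
```

Call:
play_rows:
  linear:
    - [0,0,1.5]
    - [0,0,2.5]
    - [0,0,3.2]
    - [0,0,4]
    - [0,0,4.8]
    - [0,0,5.6]
    - [0,0,6.2]
    - [0,0,6.2]
  delta_rot:
    - [0,0,0]
    - [0,0,0]
    - [0,0,0]
    - [0,0,0]
    - [0,0,0]
    - [0,0,0]
    - [0,0,0]
    - [0,0,0]
  fingers: [0,0,0,0,0,0,0,0]

```text
time: 18.15
position: [0.5033, -0.1677, 0.2404]
tcp_rot: [0.17, -0.68, 0.692, -0.172]
wrist_force: [-0.1, -0.2, -0.2]
gripper_width: 0.0002
```

Call:
play_rows:
  linear:
    - [0,0,0.2]
    - [0,0,0.4]
    - [0,0,0.6]
    - [0,0,0.6]
  delta_rot:
    - [0,0,0]
    - [0,0,0]
    - [0,0,0]
    - [0,0,0]
  fingers: [0,0,0,0]

```text
time: 18.55
position: [0.506, -0.1678, 0.2359]
tcp_rot: [0.17, -0.68, 0.692, -0.173]
wrist_force: [0.2, 0.4, -0.6]
gripper_width: 0.0002
```

```bash
python3 - <<'E'
from h import *
o=readout.get_obs();print(tube(o['position']).round(4),o['wrist_force'].round(1))
b,p=cloud('scene');q=tube(p.reshape(-1,3)).reshape(p.shape)
save('s5',cv2.resize(b[100:250,130:280],(600,600)))
m=(abs(q[...,0]-.186)<.035)&(abs(q[...,1])<.03)&(b.max(2)<50)&(q[...,2]>.03)&(q[...,2]<.14)
g=q[m];print(len(g),np.percentile(g[:,2],[2,25,50,75,98]).round(3))
E
```

```text
[0.186  0.0002 0.0879] [ 0.2  0.4 -0.6]
465 [0.063 0.082 0.105 0.123 0.138]
```

View pics/s5.png

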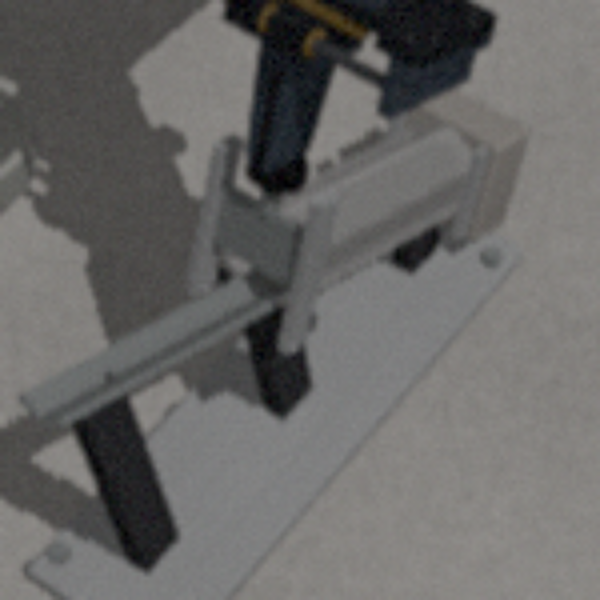

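The gate plate has come down (around (250,235)) with the fingertips on the button at (275,185). I'll push on to the stop in small steps.

Call:
play_rows:
  linear:
    - [0,0,0.2]
    - [0,0,0.4]
    - [0,0,0.6]
    - [0,0,0.6]
  delta_rot:
    - [0,0,0]
    - [0,0,0]
    - [0,0,0]
    - [0,0,0]
  fingers: [0,0,0,0]

```text
time: 19.0
position: [0.5089, -0.1678, 0.2306]
tcp_rot: [0.17, -0.68, 0.692, -0.173]
wrist_force: [0.2, -0.3, 0.6]
gripper_width: 0.0006
```

Call:
play_rows:
  linear:
    - [0,0,0.15]
    - [0,0,0.3]
    - [0,0,0.3]
  delta_rot:
    - [0,0,0]
    - [0,0,0]
    - [0,0,0]
  fingers: [0,0,0]

```text
time: 19.3
position: [0.5095, -0.1679, 0.2296]
tcp_rot: [0.17, -0.681, 0.691, -0.173]
wrist_force: [-10.8, 0.1, 13.5]
gripper_width: 0.0002
```

The stop is reached: 17 N after about 44 mm of travel. One slightly firmer push, then retract and check.

Call:
play_rows:
  linear:
    - [0,0,0.15]
    - [0,0,0.15]
    - [0,0,0.15]
  delta_rot:
    - [0,0,0]
    - [0,0,0]
    - [0,0,0]
  fingers: [0,0,0]

```text
time: 19.6
position: [0.5096, -0.1679, 0.2295]
tcp_rot: [0.17, -0.681, 0.691, -0.174]
wrist_force: [-20.6, 1.3, 23.6]
gripper_width: 0.0006
```

Call:
play_rows:
  linear:
    - [0,0,-2]
    - [0,0,-6]
    - [0,0,-10]
    - [0,0,-14]
    - [-5,0,-18]
    - [-10,0,-20]
    - [-15,0,-20]
    - [-20,0,-20]
  delta_rot:
    - [0,0,0]
    - [0,0,0]
    - [0,0,0]
    - [0,0,0]
    - [0,0,0]
    - [0,0,0]
    - [0,0,0]
    - [0,0,0]
  fingers: [0,0,0,0,0,0,0,0]

```text
time: 20.4
position: [0.4198, 0.0172, 0.4047]
tcp_rot: [0.171, -0.679, 0.692, -0.174]
wrist_force: [1.3, 1.2, -0.1]
gripper_width: 0.0008
```

Call:
play_rows:
  linear:
    - [-5,0,0]
    - [-10,0,0]
    - [-12,0,0]
    - [-12,0,0]
    - [-12,0,0]
    - [-12,0,0]
  delta_rot:
    - [0,0,0]
    - [0,0,0]
    - [0,0,0]
    - [0,0,0]
    - [0,0,0]
    - [0,0,0]
  fingers: [0,0,0,0,0,0]

```text
time: 21.0
position: [0.4221, 0.1349, 0.4028]
tcp_rot: [0.169, -0.68, 0.692, -0.173]
wrist_force: [0.7, 0.4, -0.4]
gripper_width: 0.0002
```

```bash
python3 - <<'E'
from h import *
o=readout.get_obs();print(o['position'],o['wrist_force'].round(1),o['time'])
a,p=cloud('top');b,_=cloud('scene')
for im,pp,n in((a,p,'top'),(b,_,'scene')):
    q=tube(pp.reshape(-1,3)); g=q[(abs(q[:,0]-.186)<.025)&(abs(q[:,1])<.02)&(q[:,2]>.055)&(q[:,2]<.14)]
    print(n,'button',len(g),np.percentile(g[:,2],[50,90,98]).round(4))
A=cv2.resize(a[110:310,320:440],(360,600)); B=cv2.resize(b[100:280,120:290],(440,600)); save('m6',np.hstack([A,B])); save('t6',a)
E
```

```text
[0.42211181 0.13494039 0.40275236] [ 0.7  0.4 -0.4] 21.0
top button 197 [0.0659 0.0678 0.0691]
scene button 148 [0.0634 0.0652 0.0664]
```

View pics/m6.png

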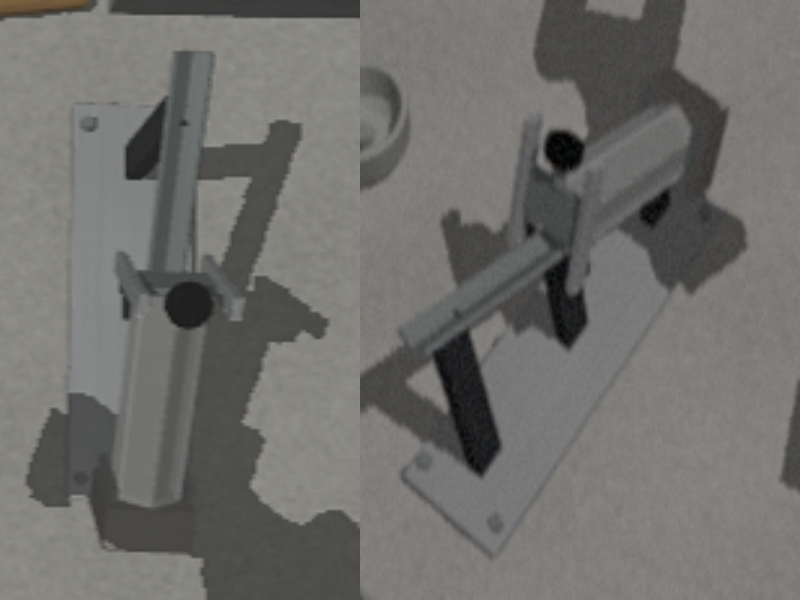

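View pics/t6.png

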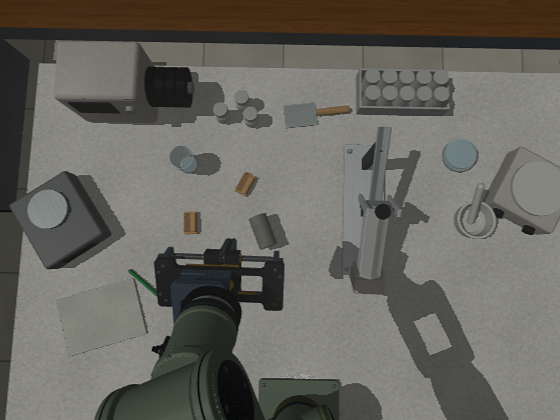

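The gate is fully down, with the plate closing the mouth at (550,210) in the scene crop and the button at (188,304) in the top crop. The tube is uniformly filled. The fat plug at (264,231) and the beaker at (185,160) have not moved. The jar's spot is hidden under the raised arm, which stayed well above it, so I'm handing in.

```bash
python3 -c "
from cell import env
print(env.close_job())"
```

```text
the job is handed in; nothing more can be done
None
```

The job is done and handed in after about 21 s of robot time. I laid the long plug in the cradle and it slid down, then did the same with the short one behind it. I pushed the gate down until it stopped, and backed the arm away so it was touching nothing.

Last checks:
- **Plugs:** After the second load, the short plug's upper end measured x = 169 mm, against 170 mm expected if the two lie end to end at the stop. I did not measure it again after closing the gate, but the tube looked evenly filled in the final picture.
- **Gate:** The button stopped after about 44 mm of travel, within the expected 38 to 50 mm. I pushed to about 31 N (wrist force) against the stop. Afterwards the button's top sat at z of about 66 mm.
- **Other things:** The fat plug and the beaker looked unmoved in the final top view. The jar was hidden under the raised arm in that picture, so I did not confirm it by eye; no move went low near it.

**Hard contact:** The long plug was first pressed into the cradle at about 29 N, because the cradle was roughly 3 mm higher than I had measured. I eased off before letting go, and the plug slid down normally.

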